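# Free the seized regulator knob and set the air line

### The arm

A 6-joint arm with a two-finger parallel gripper is mounted at the origin on the work surface. World frame = base frame: x ahead of the robot, y to its left, z up, the work surface at z = 0. Lengths are in mm, angles in rad, forces in N, time in s.
With the tool pointing down it reaches from about 275 to 1000 mm from the base axis. Payload 8.4 kg.
Tool frame: the origin (TCP) lies midway between the tips of the shut fingers; the grasp point (between the pads) lies 19 mm behind it; z points along the fingers, x is the direction in which the jaws open and shut, and the axes are right-handed (so a half turn about z gives the same grasp; the last joint's range is limited). The gripper opens to 85 mm and grips with 20 to 120 N. Pads are 22 mm wide; open, the fingers measure 114 mm over their backs; the gripper's body (76 mm by 85 mm) begins 54 mm behind the grasp point. The pads swing forward as they close: fully open they stand 13 mm farther back than shut.
Start: joints at [1.182, 0.353, 1.633, -0, 1.155, -0.002], TCP at [235.765, 578.828, 191.781] pointing down, gripper open.
Joint ranges: [-2.63, 2.63], [-0.92, 2.1], [0.06, 2.66], [-1.3, 4.44], [0, 2.69], [-3.02, 3.02]. Speed limits (rad/s): [2.22, 2.22, 2.79, 3.14, 3.14, 3.14].

### API

Orientations are given as a unit quaternion [w, x, y, z].
In Python, from station import env gives the robot as it stands.
- The arm moves only by the shell command python3 -m crank 'ROWS' [FORCE]. ROWS is JSON, a list that holds one entry, the list of rows, each a list of 7 numbers: the shift along the world's x, y, z in mm, then the turn, a rotation vector about the world's x, y, z in rad, then the finger opening in mm, from 0 to 85.4. A call has exactly 8 rows; each row shifts and turns the commanded pose from where the row before left it; what a row does not reach is not made up. A row lasts 1/10 s, in which the tool goes at most 50 mm and 8.59 degrees, less where a joint would pass 70% of its speed; a pose out of reach is approached as far as the arm can. A call with a gripper value outside its range is refused whole. The fingers move at their own pace and stop on an object; FORCE is the grip in N (left out, the last holds). Time passes only in rows, so rows that do not move let the fingers close, or fill a call up. It gives the time, the measured TCP pose, the force and the opening at its end, in the units of the state.
- env.get_state(): the state, without advancing time (a new reading comes with each control period).
- env.snapshot(name): name is "side" or "top" or "wrist"; returns (picture, depth): 420x560x3 uint8, red, green, blue; 420x560 float32, mm along the optical axis (not along the pixel's ray), 0 where there is no reading.
- env.get_calibration(name): a dict with "intrinsics" (3x3 intrinsics, pixels), "rvec" (rotation vector, rad) and "tvec" (3), from world to camera coordinates, as OpenCV has them. Camera axes: x right, y down, z forward; pixel columns grow to the right and rows downward; lengths in mm; the calibration is good to about 2 mm. A picture is of the moment at which its call begins: read the wrist's pose just before it. get_calibration takes no time and is no camera call; for the wrist camera it gives the pose at the moment of the call.
- env.sign_off(): hands the job in, once; it reports no verdict.
The state is a dict: "time": time; "qpos": joint angles; "joint_velocities": joint speeds; "effort": joint torques, N m; "position": TCP position; "eef_rot": TCP orientation; "contact_force": force on the tool from outside, world axes, zero at the start; "ft_torque": the same for the moment, N m; "opening": finger opening in mm.
Only numpy, scipy, OpenCV 4.12 (cv2) and the standard library are available. Lean on these libraries where they do the work, as an engineer would, in place of code of your own. Each camera call takes 0.05 s, during which the arm holds its last target.

### The job

The black knob on top of the air regulator has seized: break it loose with a short firm clockwise twist, then turn it on clockwise until the gauge needle stands in the green sector, never running it into the red. Then push the knob down until its lock drops in and the yellow band under it is covered, without forcing the lock teeth and with the needle still in the green, and let go. Do not crush the knob, and leave the things standing around it where they are.

Things in the scene. Friction and masses are not known exactly. Their poses are not given: they have to be found in the camera images.
- air_unit: Bench-mounted air filter-regulator with a lubricator beside it, on a steel bracket bolted to the bench; fixed. About 230 mm deep with the gauge, 350 mm long, 230 mm high. Origin on the bench right under the knob's axis, z up, x towards the gauge, y towards the lubricator and outlet; the inlet with its yellow lever valve is on the -y side. Nothing but the knob stands higher than 190 mm.
- knob_top (a point): Centre of the top face of the round black ribbed knob (52 mm across, 34 mm tall, axis upright), 230 mm above the bench while it is up. Grip it across its diameter from above; it may be squeezed with up to about 90 N a finger. Under it is a neck 49 mm across down to 176 mm height, so fingertips may reach down to 190 mm. A white line on top shows how it is turned.
- knob (a joint): Turning of the knob, rad, 0 at the start, growing clockwise seen from above, stop at 4.6. Seized: the first move takes a firm 0.6 to 1.1 N m (a light grip slips round it), the grip of the seizure is gone by 0.3 rad, then 0.07 N m. It jumps a little as it lets go. Clockwise raises the needle.
- cap (a joint): How far the knob is pushed down, m: 0 up (unlocked), 0.006 locked. It stays where left and slides with 8 N; if pushed down while gripping, draw it up again to turn. From 0.0025 on its 8 teeth, 45 deg apart, meet a key at an unmarked angle (gaps 2 mm wider than it): if it stops at about 0.003 a tooth sits on the key, so keep a light push and rock the knob up to 0.35 rad either way till it drops.
- lock_ring: Yellow band (45 mm across) under the knob with the key of the lock; fixed, hidden by the knob once that is down and locked. Origin on the knob's axis, 188 mm above the bench. The teeth of the knob bear on it when they are pushed or turned against the key: over 40 N there damages them.
- gauge_face (a point): Centre of the round dial (100 mm across) of the gauge on the +x side of the unit, facing +x of the unit and 50 deg upward; z out of the dial, y up the dial, x to the right as one reads it.
- needle_tip (a point): On the black needle, 40 mm from the dial's centre. It moves clockwise by 0.75 rad for each rad of the knob and starts at the left, well short of the green.
- green_mid (a point): Middle of the green sector, 40 mm from the dial's centre, on the set-point ring that is turned to another place each time; y points outward from the dial's centre, x clockwise along the dial, z out of the dial. The green reaches 0.33 rad (13 mm) either way; the red sector begins 0.85 rad clockwise of this point.
- paste_jar: White jar of tyre paste with a blue lid, 76 mm across, 75 mm tall, standing loose near the unit. Bystander.
- socket: Dark steel impact socket, 34 mm across, 78 mm tall, standing loose on the robot's side of the unit. Bystander.
- coupler: Brass hose coupler, 26 mm across, 50 mm tall, standing loose near the unit. Bystander.

How it is judged (in metres and radians):
On the way, in this order (a step that is already met when the one before it is completed fails the run):
1. the knob, still up, is broken loose and turned on by 0.35 rad (value of joint knob above 0.35 rad and value of joint cap below 0.0035 m), for 0.1 s.
2. the needle stands in the green while the knob is still up (distance between needle_tip and green_mid below 0.0132 m and value of joint cap below 0.0035 m), for 0.3 s.
At the end, for the whole second after the job is handed in: The needle stands in the green (tip within 13.2 mm of the middle of the sector), the knob is locked down (pushed in by more than 4.7 mm of 6) and still, and the jar, the socket and the coupler are within 15 mm of where they stood (distance between needle_tip and green_mid below 0.0132 m and value of joint cap above 0.0047 m and velocity of joint knob below 0.05 rad/s and distance of each of paste_jar, socket, coupler from where it was at the start of the episode below 0.015 m); the robot touches nothing.
It fails at once if the knob is crushed (contact force between the fingers and cap above 190 N).
It fails at once if the lock teeth are forced against the key (contact force between cap and lock_ring above 40 N).
It fails at once if the needle is run into the red (x of needle_tip in the frame of green_mid above 0.03 m).
It fails at once if a bystander is knocked about (distance of any of paste_jar, socket, coupler from where it was at the start of the episode above 0.02 m).
It also fails if it takes over 72 s, if anything falls off the work surface, if the arm or the gripper's body presses on something with over 40 N, if the wrist force passes 120 N, or if a joint passes its speed limit or range.

## Working session

There is one attempt and no reset: what is moved stays moved. The work goes in short steps, Python scripts to look and compute and a shell command to move; the robot and the scene stay as the last step left them, time stands still between calls to the robot, and variables do not carry over. Pictures are saved under pics/ and viewed, and the job is handed in when it is done.

```bash
ls; mkdir -p pics; python3 - <<'E'
from station import env
import cv2
s=env.get_state();print(s)
for n in("side","top","wrist"):
    p,d=env.snapshot(n);cv2.imwrite(f"pics/{n}0.png",p[:,:,::-1])
    import numpy as np
    np.savez(f"{n}0.npz",p=p,d=d,**{k:np.array(v) for k,v in env.get_calibration(n).items()})
E
```

```text
pics
{'time': 0.0, 'qpos': array([ 1.18158667e+00,  3.53670872e-01,  1.63413295e+00,  2.32698708e-05,
        1.15518998e+00, -2.39522595e-03]), 'joint_velocities': array([ 9.66222892e-04,  5.36480404e-05, -9.90614092e-04,  4.99475730e-04,
        8.38269128e-05, -2.80070780e-04]), 'effort': array([ 7.36696547e-04, -6.05252981e+01, -3.42062545e+01,  2.97056170e-05,
        9.36709024e-03,  1.08424169e-05]), 'position': array([235.56411819, 578.33710666, 191.04803209]), 'eef_rot': array([ 3.80691150e-04,  8.29833769e-01,  5.58010237e-01, -5.88208292e-04]), 'contact_force': array([-0.5625696 , -0.19604224, -0.18183505]), 'ft_torque': array([-0.01520134, -0.05348485,  0.02128933]), 'opening': 85.38484871773262}
```

View pics/side0.png

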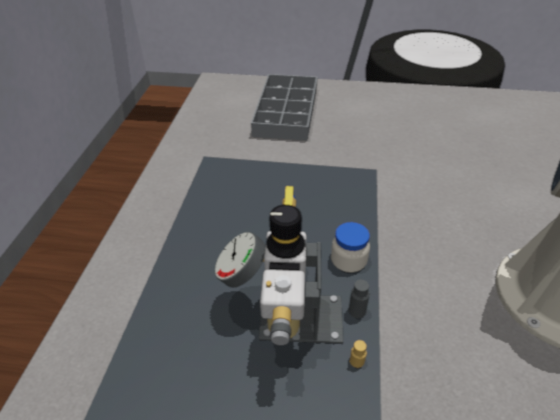

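View pics/top0.png

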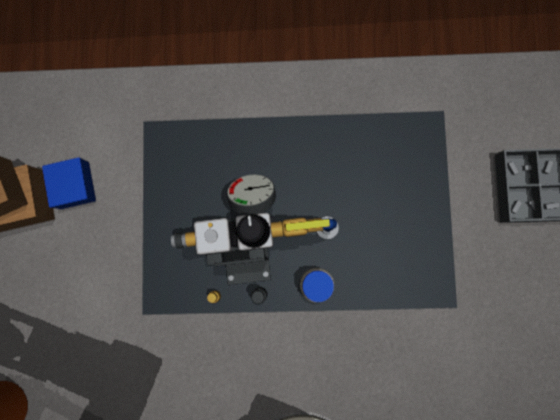

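View pics/wrist0.png

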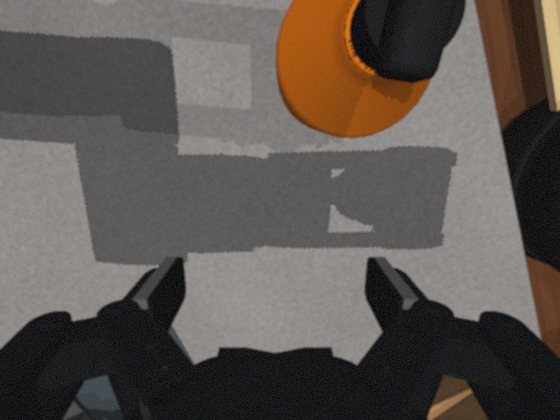

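The side view shows the knob at about (286,220), with the gauge to its left. The top view has the knob at (253,231), the gauge at (250,190) with its needle pointing image-right (the reader's left), the green at about (242,202), and the red upper left. The jar is at (317,286), the socket at (258,296) and the coupler at (212,297). The wrist view shows nothing useful yet. Next I'll measure these.

```bash
cat > h.py <<'E'
import numpy as np,cv2
def load(n):
    z=np.load(n+'.npz');return z['p'],z['d'],z['intrinsics'],z['rvec'],z['tvec']
def cloud(d,K,r,t):
    R=cv2.Rodrigues(np.array(r,float))[0];h,w=d.shape
    u,v=np.meshgrid(np.arange(w),np.arange(h))
    P=np.stack([(u-K[0,2])/K[0,0]*d,(v-K[1,2])/K[1,1]*d,d],-1)
    return (P-np.ravel(t))@R
E
python3 - <<'E'
from h import *
for n in("top0","side0"):
    p,d,K,r,t=load(n);W=cloud(d,K,r,t)
    z=W[...,2];print(n,"cam",-cv2.Rodrigues(r)[0].T@t.ravel(),K[0,0])
    m=(z>222)&(z<240)&(d>0)&(W[...,0]>300)
    m[:, :150]=0
    q=W[m];print(m.sum(),np.median(q,0),q.min(0),q.max(0)); 
    c,R=cv2.minEnclosingCircle(q[:,:2].astype(np.float32));print(c,R)
p,d,K,r,t=load("top0");W=cloud(d,K,r,t)
for nm,(u,v) in dict(jar=(317,286),socket=(258,296),coup=(212,297),lub=(211,236),gauge=(250,190),lever=(328,224)).items(): print(nm,W[v,u])
im=cv2.resize(p[150:320,140:350,::-1],None,fx=3.8,fy=3.5,interpolation=3);cv2.imwrite("pics/topz.png",im)
p=load("side0")[0];cv2.imwrite("pics/sidez.png",cv2.resize(p[180:380,190:390,::-1],None,fx=3,fy=3,interpolation=3))
E
```

```text
top0 cam [472.18909891  13.84024965 990.33175759] 425.12230811125556
628 [524.02467455  84.18979101 229.4634637 ] [499.27891686  59.36894642 222.07053136] [550.35615702 110.3848226  233.19821907]
(524.6466674804688, 84.45085906982422) 25.973295211791992
side0 cam [452.96746473 601.38312021 712.84920527] 453.69904378787743
657 [523.38090057  90.16793318 229.97824507] [498.61244749  58.66488637 222.21938808] [550.25567936 112.06853768 232.60774904]
(524.2876586914062, 85.37639617919922) 26.85706901550293
jar [409.89279777 -41.47088964  76.38074425]
socket [391.93472455  84.1254196   78.01310674]
coup [389.59288886 187.29757988  50.26554886]
lub [516.93945761 166.26656215 168.40814099]
gauge [610.46796161  91.65693159 134.65184196]
lever [534.34098294 -61.53709055 164.57409501]
```

View pics/topz.png

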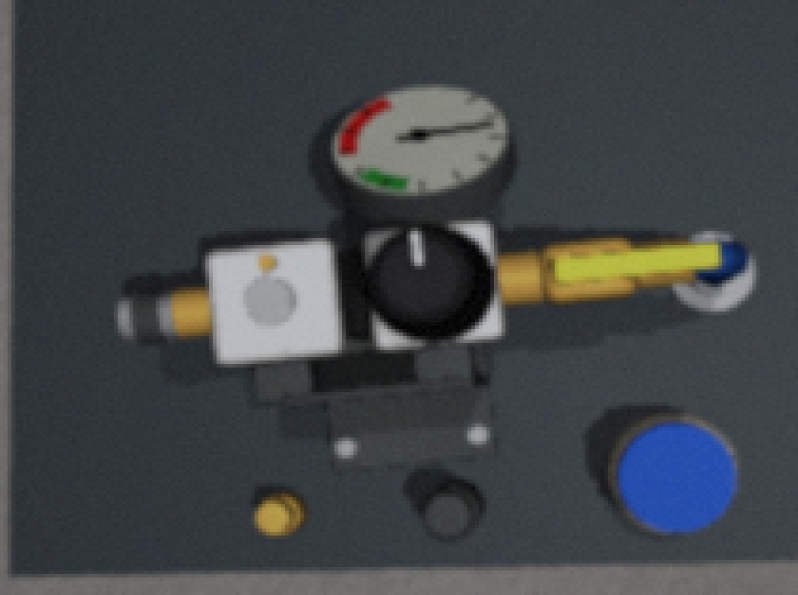

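View pics/sidez.png

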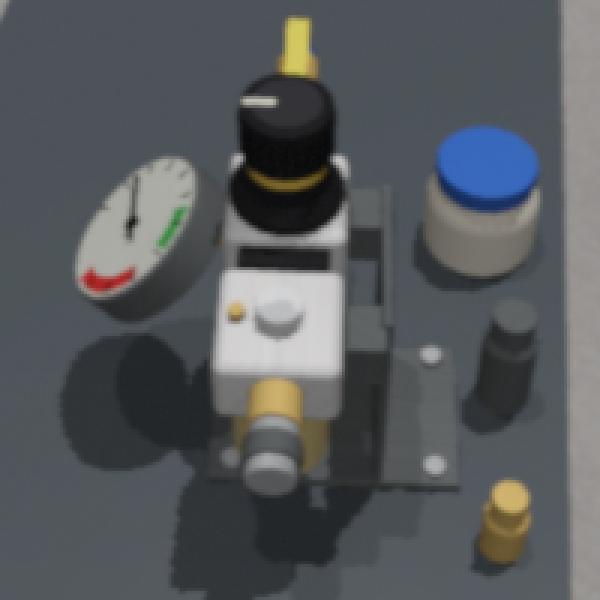

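```bash
cat > g.py <<'E'
from h import *
YAW=None
def dial(n,box):
    p,d,K,r,t=load(n);W=cloud(d,K,r,t);u0,u1,v0,v1=box
    m=np.zeros(d.shape,bool);m[v0:v1,u0:u1]=1
    hsv=cv2.cvtColor(p,cv2.COLOR_RGB2HSV);g=(hsv[...,1]<60)&(hsv[...,2]>120)&m
    pts=W[g];c=np.median(pts,0)
    for _ in range(5):
        k=np.ones(len(pts),bool) if _==0 else abs((pts-c)@nrm)<4
        c=pts[k].mean(0);nrm=np.linalg.svd(pts[k]-c)[2][2];nrm*=np.sign(nrm[2])
    on=m&(abs((W-c)@nrm)<8)
    x=np.cross([0,0,1],nrm);x/=np.linalg.norm(x);y=np.cross(nrm,x)
    return p,W,on,hsv,c,nrm,x,y,K,r,t
if __name__=="__main__":
  for n,box in(("top0",(222,280,168,212)),("side0",(212,262,230,288))):
    p,W,on,hsv,c,nrm,x,y,K,r,t=dial(n,box)
    q=(W[on]-c)@np.stack([x,y],1)
    h=hsv[on].astype(int)
    cc,R=cv2.minEnclosingCircle(q[(h[:,2]>90)].astype(np.float32))
    q=q-cc; rad=np.hypot(*q.T); a=np.arctan2(q[:,0],q[:,1]) # clockwise from up
    print(n,"normal",nrm.round(3),"tilt",np.degrees(np.arcsin(nrm[2])),"centre",c+cc[0]*x+cc[1]*y,R)
    for nm,mm in(("green",(h[:,0]>40)&(h[:,0]<85)&(h[:,1]>100)),("red",((h[:,0]<8)|(h[:,0]>172))&(h[:,1]>120)),("needle",(h[:,2]<90)&(rad<42)&(rad>15)&(h[:,1]<90))):
        print(nm,mm.sum(),a[mm].min().round(2),a[mm].max().round(2),"med",np.median(a[mm]).round(3),"mid",((a[mm].min()+a[mm].max())/2).round(3),"r",np.median(rad[mm]).round(1))
E
python3 g.py
```

```text
top0 normal [0.642 0.055 0.765] tilt 49.88886653685254 centre [613.06330009  89.93108364 129.5479645 ] 49.16996765136719
green 36 0.27 2.34 med 0.586 mid 1.307 r 40.2
red 73 1.39 2.63 med 2.041 mid 2.012 r 41.8
needle 14 -1.97 -1.58 med -1.656 mid -1.773 r 26.2
side0 normal [ 0.784 -0.233  0.576] tilt 35.1804508950443 centre [633.82644984  14.78396386  70.44406714] 128.0792694091797Traceback (most recent call last):
  File "g.py", line 23, in <module>
    print(nm,mm.sum(),a[mm].min().round(2),a[mm].max().round(2),"med",np.median(a[mm]).round(3),"mid",((a[mm].min()+a[mm].max())/2).round(3),"r",np.median(rad[mm]).round(1))
                      ~~~~~~~~~^^
    return umr_minimum(a, axis, None, out, keepdims, initial, where)
ValueError: zero-size array to reduction operation minimum which has no identity
```

```bash
cat > rect.py <<'E'
from h import *
import sys
C=np.array([613.,90.5,129.5]);yw=np.radians(5);ti=np.radians(50)
N=np.array([np.cos(ti)*np.cos(yw),np.cos(ti)*np.sin(yw),np.sin(ti)])
X=np.cross([0,0,1],N);X/=np.linalg.norm(X);Y=np.cross(N,X)
def rect(p,K,r,t,C=C,s=5,h=60):
    # src dial coords -> image
    q=np.array([[-h,h],[h,h],[h,-h],[-h,-h]],float)
    w=C+q[:,:1]*X+q[:,1:]*Y
    px=cv2.projectPoints(w,np.array(r,float),np.array(t,float),K,None)[0][:,0]
    H=cv2.getPerspectiveTransform(px.astype(np.float32),np.array([[0,0],[2*h*s,0],[2*h*s,2*h*s],[0,2*h*s]],np.float32))
    return cv2.warpPerspective(p,H,(2*h*s,2*h*s),flags=cv2.INTER_CUBIC)
if __name__=="__main__":
    a=[cv2.resize(rect(*[load(n)[i] for i in(0,2,3,4)]),(400,400)) for n in sys.argv[2:]]
    im=np.hstack(a)[:,:,::-1].copy()
    for i in range(len(a)): cv2.circle(im,(200+400*i,200),int(50*400/120),(255,0,255),1);cv2.circle(im,(200+400*i,200),2,(255,0,255),-1)
    cv2.imwrite(sys.argv[1],im)
E
python3 rect.py pics/rect0.png top0 side0
```

```text
(no output)
```

View pics/rect0.png

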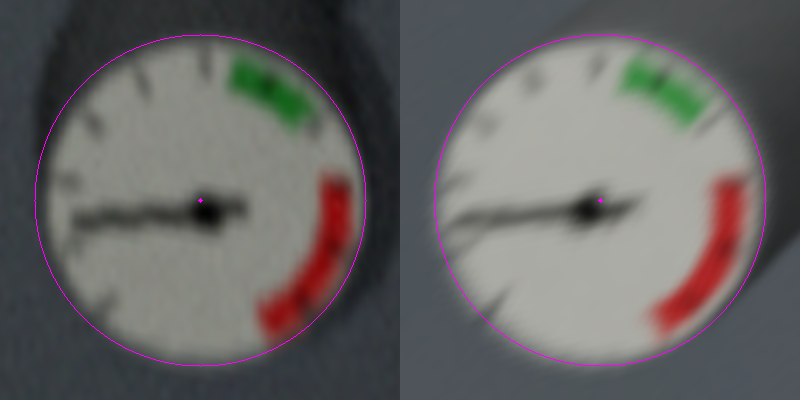

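Both rectified dials agree. The green centre is about 0.57 rad clockwise of dial-up, the red starts at about 1.40, and the needle is at about -1.66, so the knob needs about 2.97 rad. The knob axis is at about (524.5, 84.9). I'll move above it with the jaws pre-turned counter-clockwise.

```bash
python3 -m crank '[[[18,-31,18,0,0,0.0575,85],[18,-31,18,0,0,0.0575,85],[18,-31,18,0,0,0.0575,85],[18,-31,18,0,0,0.0575,85],[18,-31,18,0,0,0.0575,85],[18,-31,18,0,0,0.0575,85],[18,-31,0,0,0,0.0575,85],[18,-31,0,0,0,0.0575,85]]]' 80; python3 -m crank '[[[18,-31,0,0,0,0.0575,85],[18,-31,0,0,0,0.0575,85],[18,-31,0,0,0,0.0575,85],[18,-31,0,0,0,0.0575,85],[18,-31,0,0,0,0.0575,85],[18,-31,0,0,0,0.0575,85],[18,-31,0,0,0,0.0575,85],[18,-31,0,0,0,0.0575,85]]]'; python3 - <<'E'
from station import env
from h import *
s=env.get_state();print(s['qpos'],s['position'],s['eef_rot'],s['time'])
p,d=env.snapshot('wrist');c=env.get_calibration('wrist');np.savez('wrist1.npz',p=p,d=d,**{k:np.array(v) for k,v in c.items()})
cv2.imwrite('pics/wrist1.png',p[:,:,::-1])
W=cloud(d,np.array(c['intrinsics']),c['rvec'],c['tvec']);m=(W[...,2]>222)&(W[...,2]<236)&(d>0)&(abs(W[...,0]-524)<40)&(abs(W[...,1]-85)<40)
q=W[m];print(m.sum(),np.median(q,0),q.min(0),q.max(0),cv2.minEnclosingCircle(q[:,:2].astype(np.float32)))
E
```

```text
time: 0.95
position: [380.4, 329.7, 300.4]
eef_rot: [0.0, 0.68, 0.733, 0.001]
contact_force: [0.2, -0.2, 0.8]
opening: 85.1
time: 1.75
position: [524.2, 81.4, 299.7]
eef_rot: [-0.0, 0.495, 0.869, -0.0]
contact_force: [0.4, 0.4, 0.7]
opening: 85.2
[ 1.51134040e-01  1.14847841e-01  1.70061406e+00  6.98101976e-05
  1.32626860e+00 -1.95512253e+00] [524.18098467  81.3738143  299.6645022 ] [-7.50753344e-05  4.94862412e-01  8.68971338e-01 -1.61669887e-05] 1.75
2620 [526.55613627  79.9631451  230.48991802] [502.25916614  55.19723836 222.04105366] [552.58939585 106.16555208 233.02334392] ((528.2182006835938, 80.9816665649414), 25.984130859375)
```

View pics/wrist1.png

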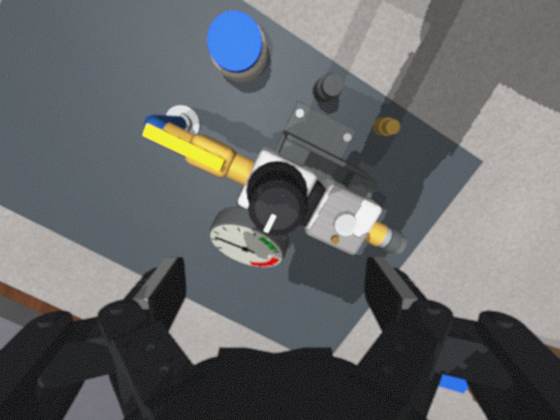

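The wrist view shows the knob at (277,197), nearly centred between the fingers. Its position reading differs by about 4 mm from the fixed cameras. I'll come down to just above the knob and recheck.

```bash
python3 -m crank '[[[1,1,-12,0,0,0,85],[0,0,-12,0,0,0,85],[0,0,-12,0,0,0,85],[0,0,-12,0,0,0,85],[0,0,-2,0,0,0,85],[0,0,0,0,0,0,85],[0,0,0,0,0,0,85],[0,0,0,0,0,0,85]]]'; cat > look.py <<'E'
from station import env
from h import *
import sys
tag=sys.argv[1]
for n in sys.argv[2:]:
    s=env.get_state();c=env.get_calibration(n);p,d=env.snapshot(n);np.savez(n+tag+'.npz',p=p,d=d,**{k:np.array(v) for k,v in c.items()})
    cv2.imwrite(f'pics/{n}{tag}.png',p[:,:,::-1])
print(s['time'],s['position'].round(1),s['qpos'].round(3),s['contact_force'].round(1),s['ft_torque'].round(2),round(s['opening'],1))
E
python3 look.py 2 wrist side top
python3 - <<'E'
from h import *
p,d,K,r,t=load('wrist2');W=cloud(d,K,r,t);m=(W[...,2]>224)&(W[...,2]<236)&(d>0)&(abs(W[...,0]-524)<32)&(abs(W[...,1]-85)<32)
q=W[m];print(q.min(0),q.max(0),cv2.minEnclosingCircle(q[:,:2].astype(np.float32)))
E
```

```text
time: 2.6
position: [525.1, 84.0, 250.4]
eef_rot: [0.0, 0.496, 0.868, 0.0]
contact_force: [0.1, -0.5, -0.3]
opening: 85.3
2.7 [525.1  83.9 250.3] [ 0.156  0.153  1.765  0.     1.223 -1.948] [ 0.3 -0.1  0.6] [-0.04  0.06  0.07] 85.2
[499.85174939  59.80615305 224.00103621] [550.30961236 110.09122029 232.96020957] ((525.4771118164062, 85.15426635742188), 25.896106719970703)
```

View pics/wrist2.png

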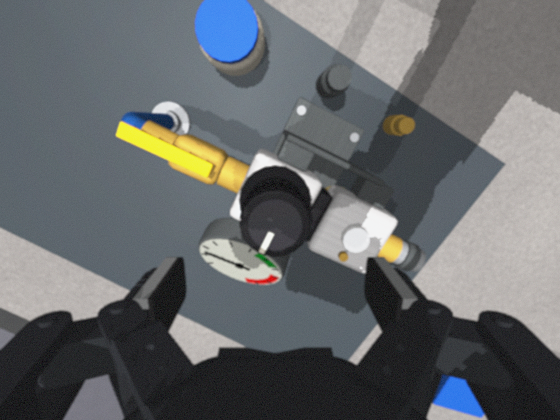

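View pics/side2.png

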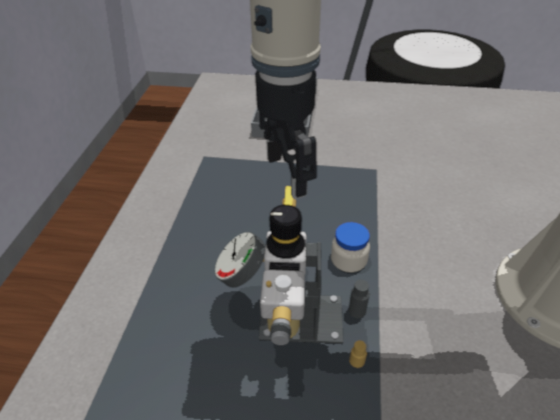

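View pics/top2.png

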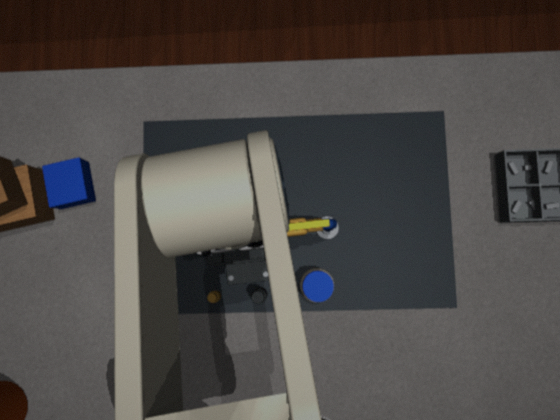

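The wrist camera, now still, agrees with the fixed cameras at about (525, 85). The top camera's view of the gauge is blocked by the arm, but the side camera sees it clearly. Next I'll descend and grip.

```bash
python3 -m crank '[[[0,1,-10,0,0,0,85],[0,0,-10,0,0,0,85],[0,0,-10,0,0,0,85],[0,0,-10,0,0,0,85],[0,0,-10,0,0,0,85],[0,0,-4,0,0,0,85],[0,0,0,0,0,0,85],[0,0,0,0,0,0,85]]]'; python3 look.py 3 wrist
python3 -m crank '[[[0,0,0,0,0,0,60],[0,0,0,0,0,0,50],[0,0,0,0,0,0,40],[0,0,0,0,0,0,40],[0,0,0,0,0,0,40],[0,0,0,0,0,0,40],[0,0,0,0,0,0,40],[0,0,0,0,0,0,40]]]' 30; python3 look.py 4 side
```

```text
time: 3.55
position: [525.0, 84.8, 195.9]
eef_rot: [0.0, 0.496, 0.868, 0.0]
contact_force: [-0.7, 0.4, -0.3]
opening: 85.2
3.55 [525.   84.8 195.9] [ 0.157  0.204  1.828  0.     1.11  -1.947] [-0.7  0.4 -0.3] [0.03 0.02 0.01] 85.2
time: 4.4
position: [524.8, 84.8, 195.8]
eef_rot: [0.0, 0.496, 0.868, -0.0]
contact_force: [-0.2, -0.3, -0.5]
opening: 39.9
4.4 [524.8  84.8 195.8] [ 0.157  0.204  1.828 -0.     1.11  -1.947] [-0.2 -0.3 -0.5] [ 0.02 -0.01 -0.  ] 39.9
```

View pics/side4.png

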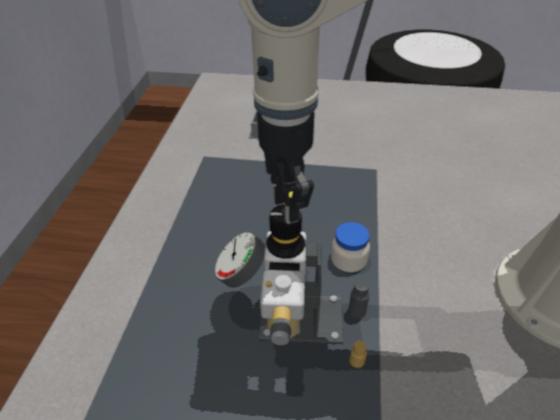

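```bash
python3 look.py 5 wrist; python3 - <<'E'
from h import *
a=load('side4')[0][160:280,220:340];b=load('wrist3')[0];c=load('wrist5')[0]
cv2.imwrite('pics/z5.png',np.hstack([cv2.resize(a,(400,400),interpolation=3),cv2.resize(c,(400,400))])[:,:,::-1])
cv2.imwrite('pics/z3.png',b[:,:,::-1])
E
```

```text
4.45 [524.8  84.8 195.8] [ 0.157  0.204  1.828 -0.     1.11  -1.947] [-0.1  0.1  0.6] [-0.02  0.04  0.01] 40.3
```

View pics/z5.png

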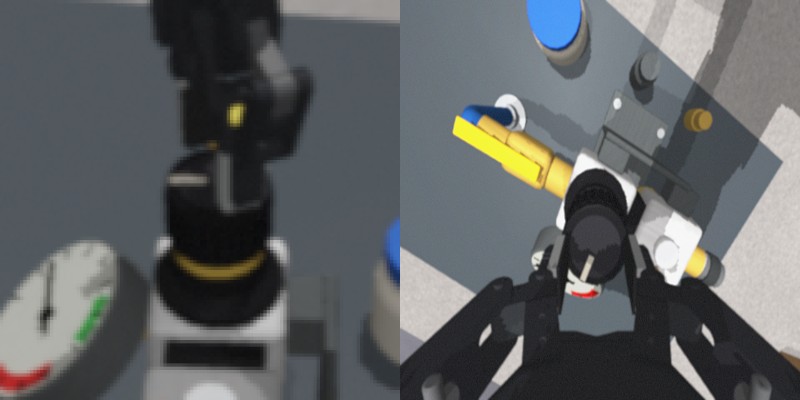

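View pics/z3.png

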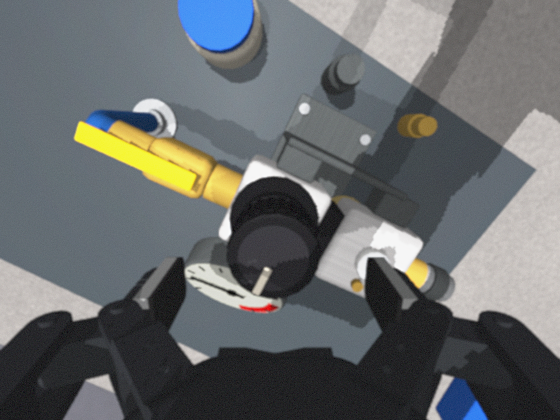

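```bash
python3 - <<'E'
from h import *
p,d,K,r,t=load('side4');W=cloud(d,K,r,t)
for v in range(208,236,2): print(v,[(int(x[0]),int(x[1]),int(x[2])) for x in W[v,282:304:3]])
p,d,K,r,t=load('wrist5');W=cloud(d,K,r,t)
for v in(200,220,236,250,270): print(v,[(u,*W[v,u].astype(int)) for u in range(200,350,14)])
E
```

```text
208 [(531, 71, 230), (521, 109, 265), (516, 111, 268), (509, 131, 286), (505, 136, 291), (501, 133, 289), (497, 129, 285), (520, -188, 0)]
210 [(530, 75, 230), (521, 109, 261), (516, 109, 262), (510, 128, 280), (505, 134, 285), (503, 112, 266), (526, -179, 0), (519, -180, 0)]
212 [(530, 80, 230), (521, 109, 257), (516, 110, 259), (511, 116, 265), (507, 114, 263), (503, 113, 263), (502, 75, 228), (518, -174, 0)]
214 [(529, 85, 230), (521, 109, 253), (516, 111, 256), (511, 117, 262), (507, 115, 260), (503, 110, 257), (501, 81, 229), (518, -168, 0)]
216 [(528, 91, 231), (521, 107, 247), (516, 111, 252), (511, 116, 257), (507, 114, 255), (503, 112, 254), (501, 86, 230), (517, -159, 0)]
218 [(528, 95, 231), (521, 108, 244), (516, 112, 248), (511, 117, 254), (507, 111, 249), (503, 110, 248), (500, 89, 229), (516, -151, 1)]
220 [(527, 98, 230), (523, 98, 230), (516, 111, 244), (511, 116, 249), (507, 113, 246), (503, 109, 243), (500, 92, 228), (516, -148, 0)]
222 [(527, 103, 230), (522, 102, 230), (516, 112, 240), (511, 114, 243), (508, 100, 230), (504, 98, 229), (500, 92, 223), (515, -138, 
[... 2966 characters left out ...]
.int64(100), np.int64(230)), (326, np.int64(502), np.int64(101), np.int64(244)), (340, np.int64(522), np.int64(144), np.int64(158))]
270 [(200, np.int64(534), np.int64(54), np.int64(257)), (214, np.int64(527), np.int64(58), np.int64(265)), (228, np.int64(527), np.int64(64), np.int64(259)), (242, np.int64(539), np.int64(74), np.int64(231)), (256, np.int64(535), np.int64(80), np.int64(231)), (270, np.int64(531), np.int64(87), np.int64(230)), (284, np.int64(527), np.int64(93), np.int64(232)), (298, np.int64(523), np.int64(99), np.int64(231)), (312, np.int64(521), np.int64(107), np.int64(228)), (326, np.int64(504), np.int64(98), np.int64(265)), (340, np.int64(503), np.int64(106), np.int64(258))]
```

```bash
python3 - <<'E'
from h import *
p,d,K,r,t=load('side4');W=cloud(d,K,r,t)
m=(W[...,2]>232.5)&(W[...,2]<300)&(d>0)&(abs(W[...,0]-520)<30)&(W[...,1]>70)&(W[...,1]<130)
q=W[m];k=np.argsort(q[:,2])[:15];print(q[k].round(0))
C=np.array([524.8,84.8]);j=np.array([-.508,.861]);w=np.array([-.861,-.508])
for n in('wrist5','wrist3'):
    p,d,K,r,t=load(n);W=cloud(d,K,r,t)
    m=(W[...,2]>233.5)&(d>0)&(W[...,2]<330);q=W[m]
    a=(q[:,:2]-C)@j;b=(q[:,:2]-C)@w
    for s in(-1,1):
        k=(s*a>0)&(abs(a)<70);Q=np.c_[a,b,q[:,2]][k];i=np.argsort(Q[:,2]);print(n,s,Q[i[:200:20]].round(0).tolist())
E
```

```text
[[537.  98. 233.]
 [516. 109. 235.]
 [538.  70. 237.]
 [505. 106. 237.]
 [540.  71. 238.]
 [517. 112. 238.]
 [507. 106. 238.]
 [509. 109. 238.]
 [541.  72. 238.]
 [515. 110. 239.]
 [502. 104. 239.]
 [514. 110. 239.]
 [538.  70. 239.]
 [541.  71. 239.]
 [518. 112. 239.]]
wrist5 -1 [[-19.0, 0.0, 237.0], [-19.0, -11.0, 240.0], [-19.0, 4.0, 241.0], [-19.0, 0.0, 242.0], [-19.0, 11.0, 243.0], [-19.0, 5.0, 243.0], [-19.0, -11.0, 244.0], [-19.0, -9.0, 245.0], [-22.0, 11.0, 246.0], [-19.0, 1.0, 246.0]]
wrist5 1 [[21.0, 2.0, 236.0], [21.0, -8.0, 240.0], [21.0, 5.0, 241.0], [22.0, 11.0, 242.0], [21.0, 10.0, 243.0], [28.0, 11.0, 244.0], [21.0, 6.0, 244.0], [21.0, -10.0, 245.0], [27.0, 11.0, 246.0], [25.0, 11.0, 246.0]]
wrist3 -1 [[-42.0, 7.0, 248.0], [-41.0, -4.0, 250.0], [-41.0, 4.0, 251.0], [-42.0, -10.0, 251.0], [-42.0, 2.0, 252.0], [-42.0, 7.0, 253.0], [-44.0, 11.0, 253.0], [-41.0, 1.0, 253.0], [-43.0, 11.0, 254.0], [-42.0, -0.0, 254.0]]
wrist3 1 [[44.0, -3.0, 248.0], [44.0, -7.0, 250.0], [43.0, 7.0, 251.0], [43.0, -4.0, 252.0], [43.0, -8.0, 252.0], [43.0, -7.0, 253.0], [47.0, 11.0, 253.0], [46.0, 11.0, 254.0], [43.0, 9.0, 254.0], [43.0, 11.0, 254.0]]
```

Both cameras show the fingertips at z≈237 while the reported TCP is at 196, so the fingers closed above the knob without touching it. The reported TCP z reads about 39 mm low compared with the real tips, so I'll trust the cameras. I'll reopen and go down 40 mm, which puts the gripping tips at about 199.

```bash
python3 -m crank '[[[0,0,0,0,0,0,85],[0,0,0,0,0,0,85],[0,0,0,0,0,0,85],[0,0,0,0,0,0,85],[0,0,0,0,0,0,85],[0,0,-5,0,0,0,85],[0,0,-5,0,0,0,85],[0,0,-5,0,0,0,85]]]' 30; python3 look.py 6 wrist side; python3 -c "
from h import *
p,d,K,r,t=load('side6');W=cloud(d,K,r,t)
m=(W[...,2]>200)&(W[...,2]<300)&(d>0)&(abs(W[...,0]-507)<25)&(W[...,1]>118)&(W[...,1]<150)
q=W[m];k=np.argsort(q[:,2])[:15:2];print(q[k].round(0))
cv2.imwrite('pics/z6.png',cv2.resize(p[160:280,220:340],(500,500),interpolation=3)[:,:,::-1])"
```

```text
time: 5.3
position: [524.6, 84.8, 180.1]
eef_rot: [-0.0, 0.496, 0.868, -0.0]
contact_force: [0.4, 0.1, 0.4]
opening: 85.1
5.35 [524.1  84.7 179.3] [ 0.157  0.221  1.846  0.     1.076 -1.947] [-0.4 -0.3 -1.4] [-0.02  0.03  0.05] 85.2
[[498. 126. 231.]
 [494. 124. 232.]
 [504. 131. 233.]
 [502. 130. 234.]
 [505. 131. 235.]
 [504. 130. 236.]
 [491. 126. 236.]
 [510. 128. 237.]]
```

View pics/z6.png

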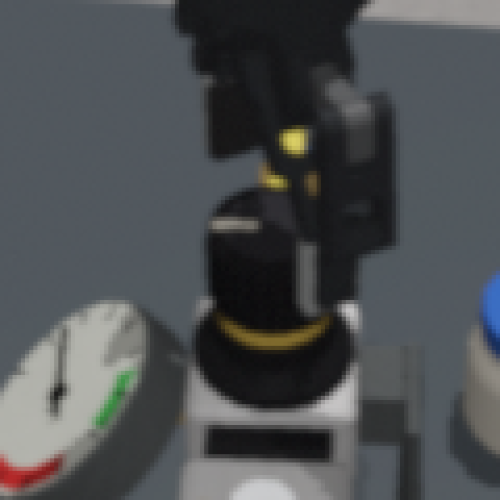

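The view confirms the fingertips straddle the knob, just at its top edge (tips at z≈231). I'll go down 24 mm more and close softly.

```bash
python3 -m crank '[[[0,0,-6,0,0,0,85],[0,0,-6,0,0,0,85],[0,0,-6,0,0,0,85],[0,0,-6,0,0,0,85],[0,0,0,0,0,0,85],[0,0,0,0,0,0,85],[0,0,0,0,0,0,60],[0,0,0,0,0,0,50]]]' 30; python3 -m crank '[[[0,0,0,0,0,0,40],[0,0,0,0,0,0,40],[0,0,0,0,0,0,40],[0,0,0,0,0,0,40],[0,0,0,0,0,0,40],[0,0,0,0,0,0,40],[0,0,0,0,0,0,40],[0,0,0,0,0,0,40]]]' 30; python3 look.py 7 wrist side; python3 -c "
from h import *
p=load('side7')[0]
cv2.imwrite('pics/z7.png',np.hstack([cv2.resize(p[160:280,220:340],(400,400),interpolation=3),cv2.resize(load('wrist7')[0],(400,400))])[:,:,::-1])"
```

```text
time: 6.2
position: [525.0, 84.8, 157.1]
eef_rot: [0.0, 0.496, 0.868, 0.0]
contact_force: [0.0, -0.9, -0.1]
opening: 58.4
time: 7.0
position: [525.4, 84.3, 157.2]
eef_rot: [0.001, 0.496, 0.868, -0.0]
contact_force: [2.2, -5.5, 3.1]
opening: 51.1
7.05 [525.3  84.3 157.2] [ 1.570e-01  2.470e-01  1.867e+00 -1.000e-03  1.027e+00 -1.947e+00] [ 1.3 -4.7  2.6] [-0.81 -0.29 -0.02] 51.5
```

View pics/z7.png

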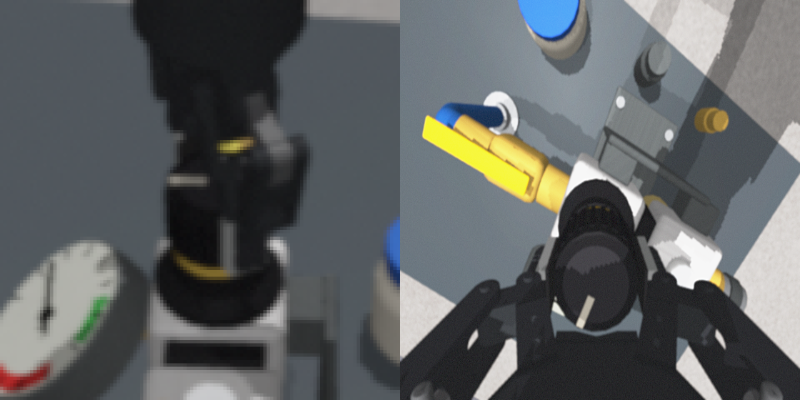

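The grip has stopped on the knob at 51 mm, with the pads well down its side. A slight sideways load suggests shifting about 0.7 mm. I'll tighten to 80 N and give the firm twist.

```bash
python3 -m crank '[[[0.4,-0.6,0,0,0,0,40],[0,0,0,0,0,0,40],[0,0,0,0,0,0,40],[0,0,0,0,0,0,40],[0,0,0,0,0,0,40],[0,0,0,0,0,-0.05,40],[0,0,0,0,0,-0.05,40],[0,0,0,0,0,0,40]]]' 80; python3 look.py 8 ; python3 -c "
from station import env
s=env.get_state();print(s['contact_force'],s['ft_torque'],s['qpos'][5],s['position'])"
```

```text
time: 7.9
position: [525.3, 84.3, 157.0]
eef_rot: [0.0, 0.539, 0.842, 0.0]
contact_force: [-0.3, -3.1, 5.0]
opening: 50.4
[-0.27935492 -3.11025182  4.98799499] [-0.35172139 -0.06642576  0.12780443] -1.8473371493012076 [525.27301019  84.30901538 157.0339738 ]Traceback (most recent call last):
  File "look.py", line 8, in <module>
    print(s['time'],s['position'].round(1),s['qpos'].round(3),s['contact_force'].round(1),s['ft_torque'].round(2),round(s['opening'],1))
          ^
NameError: name 's' is not defined
```

```bash
python3 look.py 9 wrist side; python3 rect.py pics/rect9.png side7 side9; python3 -c "
from h import *
a=load('wrist7')[0];b=load('wrist9')[0]
cv2.imwrite('pics/z9.png',np.hstack([cv2.resize(x[210:350,200:340],(400,400),interpolation=3) for x in(a,b)])[:,:,::-1])"
```

```text
7.95 [525.3  84.3 157. ] [ 0.156  0.247  1.867  0.     1.027 -1.849] [-0.6 -2.1  5.4] [-0.33 -0.07  0.1 ] 50.5
```

View pics/z9.png

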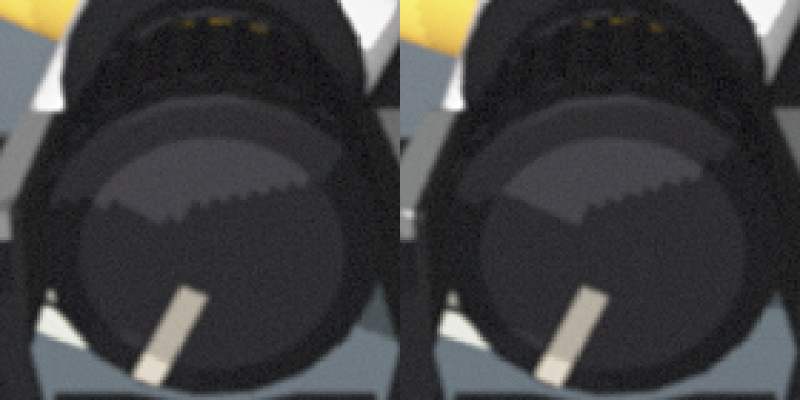

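View pics/rect9.png

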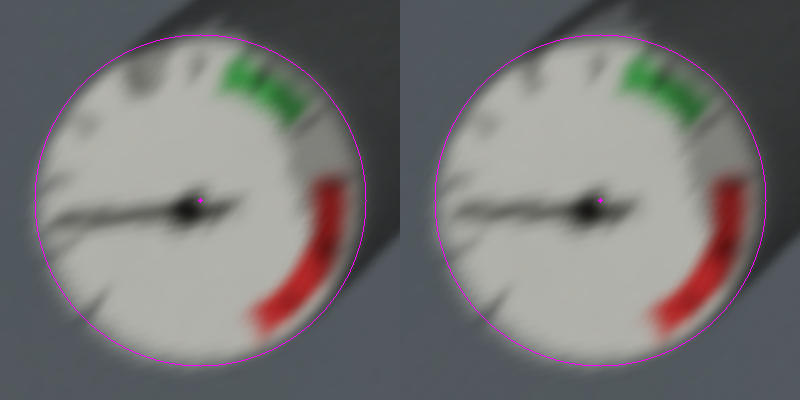

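The white line moves with the jaws and the needle has moved, so the knob is gripped without slip and has broken loose (about 0.1 rad). I'll keep turning.

```bash
python3 -m crank '[[[0,0,0,0,0,-0.1,40],[0,0,0,0,0,-0.1,40],[0,0,0,0,0,-0.1,40],[0,0,0,0,0,-0.1,40],[0,0,0,0,0,-0.1,40],[0,0,0,0,0,-0.1,40],[0,0,0,0,0,-0.1,40],[0,0,0,0,0,0,40]]]'; python3 look.py 10 wrist side;  python3 rect.py pics/rect10.png side9 side10; python3 -c "
from h import *
a=load('wrist7')[0];b=load('wrist10')[0]
cv2.imwrite('pics/z10.png',np.hstack([cv2.resize(x[210:350,200:340],(400,400),interpolation=3) for x in(a,b)])[:,:,::-1])"
```

```text
time: 8.8
position: [525.9, 84.6, 157.1]
eef_rot: [0.0, 0.795, 0.607, 0.001]
contact_force: [2.7, -1.1, 3.5]
opening: 50.1
8.85 [525.9  84.6 157.1] [ 1.560e-01  2.470e-01  1.866e+00  1.000e-03  1.026e+00 -1.151e+00] [ 2.7 -0.6  3.5] [ 0.2  -0.33 -0.07] 50.4
```

View pics/z10.png

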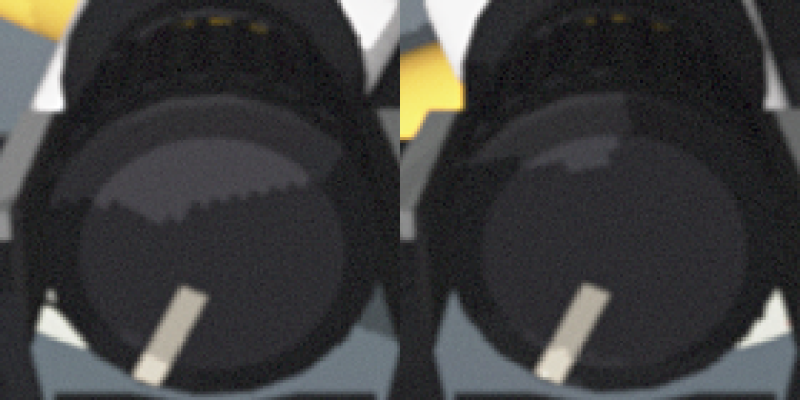

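View pics/rect10.png

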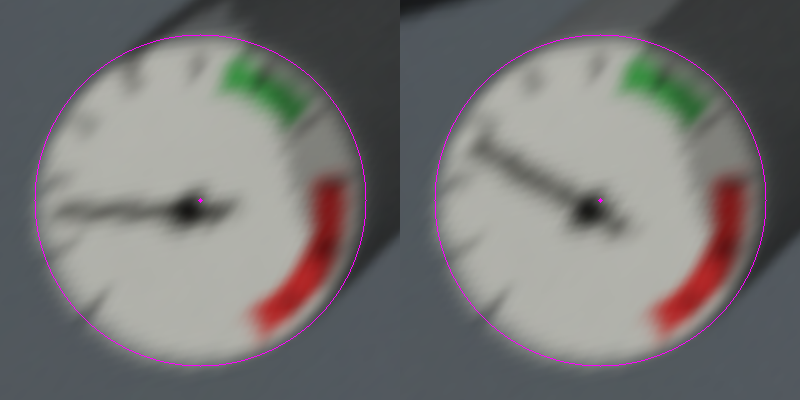

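The needle is tracking (0.8 rad of knob so far), with no slip. I'll turn 1.6 rad more.

```bash
python3 -m crank '[[[0,0,0,0,0,-0.1,40],[0,0,0,0,0,-0.1,40],[0,0,0,0,0,-0.1,40],[0,0,0,0,0,-0.1,40],[0,0,0,0,0,-0.1,40],[0,0,0,0,0,-0.1,40],[0,0,0,0,0,-0.1,40],[0,0,0,0,0,-0.1,40]]]';python3 -m crank '[[[0,0,0,0,0,-0.1,40],[0,0,0,0,0,-0.1,40],[0,0,0,0,0,-0.1,40],[0,0,0,0,0,-0.1,40],[0,0,0,0,0,-0.1,40],[0,0,0,0,0,-0.1,40],[0,0,0,0,0,-0.1,40],[0,0,0,0,0,-0.1,40]]]'; python3 look.py 11 wrist side;  python3 rect.py pics/rect11.png side10 side11
```

```text
time: 9.7
position: [526.1, 84.7, 157.1]
eef_rot: [-0.0, 0.969, 0.249, 0.001]
contact_force: [4.7, 0.5, 3.8]
opening: 49.8
time: 10.5
position: [526.4, 84.6, 157.1]
eef_rot: [-0.0, 0.989, -0.148, 0.001]
contact_force: [4.0, -0.4, 2.6]
opening: 50.0
10.55 [526.4  84.6 157.1] [0.156 0.247 1.866 0.    1.025 0.459] [4.7 0.3 2.9] [ 0.13 -1.02 -0.09] 50.2
```

View pics/rect11.png

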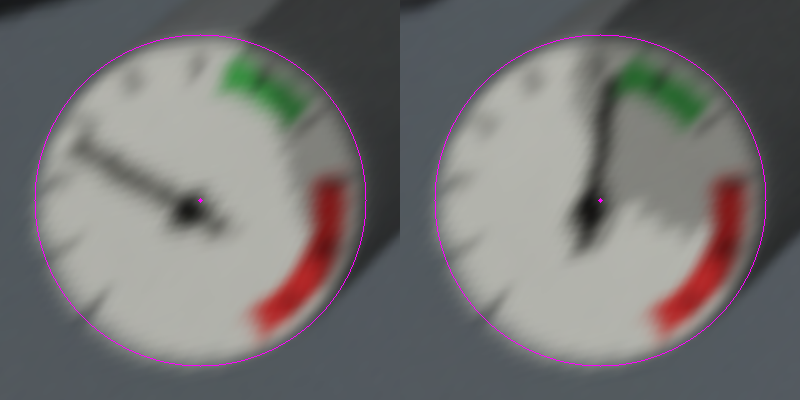

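View pics/wrist11.png

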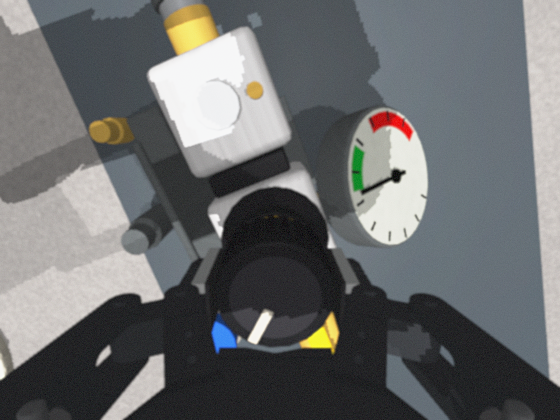

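The side dial shows the needle at about 0.15 rad, just before the green's near edge, and the wrist view of the dial at (390,175) agrees. The needle needs about 0.4 rad more, which is about 0.54 rad of knob.

```bash
python3 -m crank '[[[0,0,0,0,0,-0.09,40],[0,0,0,0,0,-0.09,40],[0,0,0,0,0,-0.09,40],[0,0,0,0,0,-0.09,40],[0,0,0,0,0,-0.09,40],[0,0,0,0,0,-0.09,40],[0,0,0,0,0,0,40],[0,0,0,0,0,0,40]]]'; python3 look.py 12 wrist side;  python3 -c "
from rect import *
a=[cv2.resize(rect(*[load(n)[i] for i in(0,2,3,4)]),(400,400)) for n in('side12','wrist12')]
cv2.imwrite('pics/rect12.png',np.hstack(a)[:,:,::-1])"
```

```text
time: 11.4
position: [526.4, 84.4, 157.1]
eef_rot: [-0.001, 0.915, -0.404, 0.001]
contact_force: [5.6, -0.1, 1.1]
opening: 50.3
11.45 [526.4  84.4 157.1] [ 0.156  0.248  1.866 -0.     1.025  0.987] [5.  0.  2.1] [-0.07 -1.17 -0.07] 50.1
```

View pics/rect12.png

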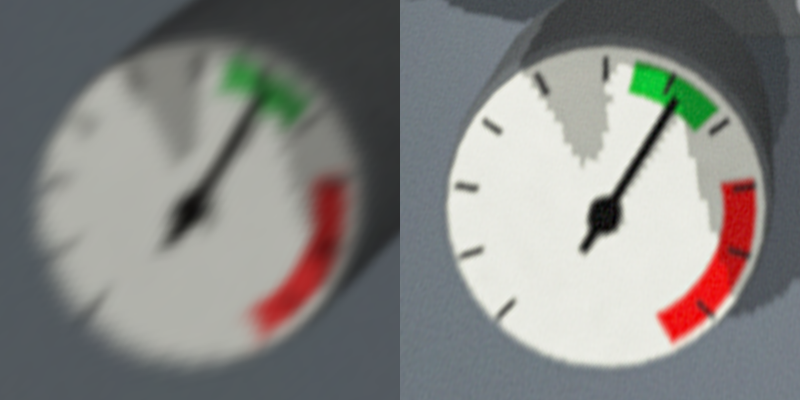

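View pics/wrist12.png

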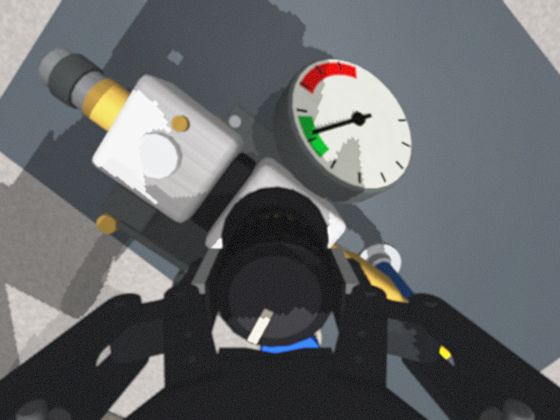

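The rectified wrist dial (right) shows the needle at about 0.52 against a green centre of about 0.54, so it's centred. I'll ease off the sideways load and start pushing down gently.

```bash
python3 -m crank '[[[0.4,0,0,0,0,0,40],[0.4,0,0,0,0,0,40],[0,0,0,0,0,0,40],[0,0,-0.5,0,0,0,40],[0,0,-0.5,0,0,0,40],[0,0,-0.5,0,0,0,40],[0,0,-0.5,0,0,0,40],[0,0,0,0,0,0,40]]]' 80; python3 -c "
from station import env
s=env.get_state();print(s['position'],s['contact_force'],s['ft_torque'])"
```

```text
time: 12.3
position: [526.4, 84.4, 155.3]
eef_rot: [-0.0, 0.914, -0.405, 0.0]
contact_force: [2.9, -0.6, 6.2]
opening: 50.1
[526.39442365  84.36963453 155.30268155] [ 2.87040589 -0.58772639  6.24972545] [-0.07426381 -0.69878528  0.06490836]
```

```bash
python3 -m crank '[[[0,0,-0.4,0,0,0,40],[0,0,0,0,0,0,40],[0,0,-0.4,0,0,0,40],[0,0,0,0,0,0,40],[0,0,-0.4,0,0,0,40],[0,0,0,0,0,0,40],[0,0,0,0,0,0,40],[0,0,0,0,0,0,40]]]'
```

```text
time: 13.1
position: [526.5, 84.4, 154.8]
eef_rot: [-0.0, 0.914, -0.405, 0.001]
contact_force: [-1.3, 0.3, 14.7]
opening: 50.1
```

```bash
python3 -m crank '[[[0,0,-0.3,0,0,0,40],[0,0,0,0,0,0,40],[0,0,0,0,0,0,40],[0,0,0,0,0,0,40],[0,0,0,0,0,0,40],[0,0,0,0,0,0,40],[0,0,0,0,0,0,40],[0,0,0,0,0,0,40]]]'
```

```text
time: 13.9
position: [526.4, 84.4, 154.7]
eef_rot: [-0.0, 0.914, -0.405, 0.001]
contact_force: [-1.2, -1.2, 16.5]
opening: 50.3
```

It stops about 2.5–3 mm down at 16 N, so a tooth is sitting on the key. I'll keep the light push and rock in small steps.

```bash
python3 -m crank '[[[0,0,0,0,0,-0.015,40],[0,0,0,0,0,-0.015,40],[0,0,0,0,0,-0.015,40],[0,0,0,0,0,-0.015,40],[0,0,0,0,0,-0.015,40],[0,0,0,0,0,0,40],[0,0,0,0,0,0,40],[0,0,0,0,0,0,40]]]'
```

```text
time: 14.7
position: [526.4, 84.4, 154.4]
eef_rot: [-0.0, 0.899, -0.439, 0.0]
contact_force: [-0.3, 0.3, 13.6]
opening: 50.5
```

```bash
python3 -m crank '[[[0,0,0,0,0,-0.015,40],[0,0,0,0,0,-0.015,40],[0,0,0,0,0,-0.015,40],[0,0,0,0,0,-0.015,40],[0,0,0,0,0,-0.015,40],[0,0,0,0,0,0,40],[0,0,0,0,0,0,40],[0,0,0,0,0,0,40]]]'; python3 -c "
from station import env
s=env.get_state();print(s['position'],s['contact_force'],s['ft_torque'],s['qpos'][5])"
```

```text
time: 15.5
position: [526.4, 84.3, 153.7]
eef_rot: [-0.0, 0.882, -0.472, 0.0]
contact_force: [2.6, -0.4, 7.4]
opening: 50.2
[526.38572455  84.34724316 153.74011729] [ 2.62261518 -0.37836154  7.43536845] [-0.10037102 -0.71476377 -0.08587364] 1.1392996317042103
```

It dropped, with the force falling from 16 N to 7 N and z going down by 1 mm. I'll push on without turning, watching the force.

```bash
python3 -m crank '[[[0,0,-0.4,0,0,0,40],[0,0,0,0,0,0,40],[0,0,-0.4,0,0,0,40],[0,0,0,0,0,0,40],[0,0,-0.4,0,0,0,40],[0,0,0,0,0,0,40],[0,0,0,0,0,0,40],[0,0,0,0,0,0,40]]]'
```

```text
time: 16.3
position: [526.4, 84.4, 152.5]
eef_rot: [-0.0, 0.882, -0.472, 0.0]
contact_force: [2.5, -1.2, 7.2]
opening: 50.1
```

```bash
python3 -c "
from station import env
s=env.get_state();print(s['position'],s['contact_force'],s['ft_torque'],s['qpos'][5])"
```

```text
[526.38888849  84.35676964 152.5056831 ] [ 2.52499463 -1.21782404  7.23954993] [-0.13294874 -0.72206772  0.02183119] 1.1392490584195165
```

```bash
python3 -m crank '[[[0,0,-0.4,0,0,0,40],[0,0,0,0,0,0,40],[0,0,-0.4,0,0,0,40],[0,0,0,0,0,0,40],[0,0,-0.3,0,0,0,40],[0,0,0,0,0,0,40],[0,0,0,0,0,0,40],[0,0,0,0,0,0,40]]]'
```

```text
time: 17.1
position: [526.4, 84.4, 151.8]
eef_rot: [-0.0, 0.882, -0.472, 0.0]
contact_force: [2.2, -0.9, 9.9]
opening: 50.3
```

```bash
python3 -m crank '[[[0,0,-0.4,0,0,0,40],[0,0,0,0,0,0,40],[0,0,0,0,0,0,40],[0,0,0,0,0,0,40],[0,0,0,0,0,0,40],[0,0,0,0,0,0,40],[0,0,0,0,0,0,40],[0,0,0,0,0,0,40]]]';python3 look.py 13 wrist side;  python3 -c "
from rect import *
p=load('side13')[0]
a=[cv2.resize(rect(*[load('wrist13')[i] for i in(0,2,3,4)]),(400,400)),cv2.resize(p[160:280,220:340],(400,400),interpolation=3)]
cv2.imwrite('pics/rect13.png',np.hstack(a)[:,:,::-1])"
```

```text
time: 17.9
position: [526.4, 84.4, 151.7]
eef_rot: [-0.0, 0.882, -0.472, 0.0]
contact_force: [-0.8, -2.0, 13.4]
opening: 50.1
17.95 [526.5  84.4 151.7] [0.156 0.255 1.87  0.    1.015 1.139] [ 0.3 -1.2 12.7] [-0.14 -0.39 -0.  ] 50.6
```

View pics/rect13.png

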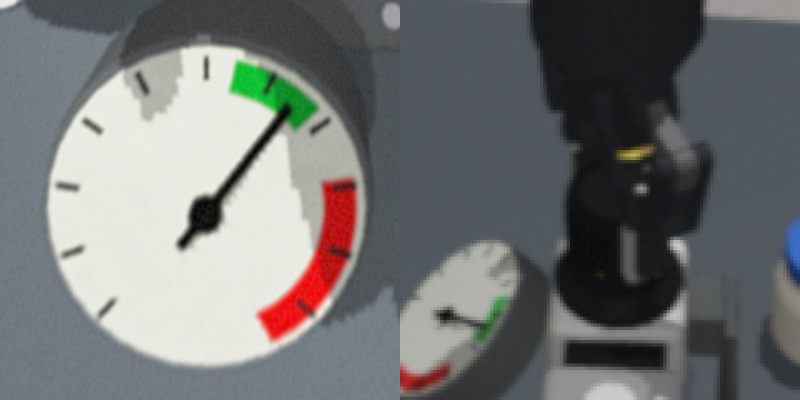

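It has bottomed out (z stopped, force rising to 13 N, about 5.4 mm of tool travel plus 0.6 mm taken up at the grip). The yellow band is covered and the needle is at about 0.66, inside the green (0.21–0.87). I'll ease the push off and then release.

```bash
python3 -m crank '[[[0,0,0.4,0,0,0,40],[0,0,0.3,0,0,0,40],[0,0,0,0,0,0,40],[0,0,0,0,0,0,55],[0,0,0,0,0,0,65],[0,0,0,0,0,0,75],[0,0,0,0,0,0,85],[0,0,0,0,0,0,85]]]' 30; python3 -m crank '[[[0,0,0,0,0,0,85],[0,0,8,0,0,0,85],[0,0,12,0,0,0,85],[0,0,15,0,0,0,85],[0,0,15,0,0,0,85],[0,0,15,0,0,0,85],[0,0,15,0,0,0,85],[0,0,15,0,0,0,85]]]';  python3 -m crank '[[[0,0,20,0,0,0,85],[-30,0,20,0,0,0,85],[-35,0,0,0,0,0,85],[-35,0,0,0,0,0,85],[-35,0,0,0,0,0,85],[-35,0,0,0,0,0,85],[0,0,0,0,0,0,85],[0,0,0,0,0,0,85]]]'; python3 look.py 14 wrist side top;  python3 -c "
from rect import *
p=load('side14')[0]
a=[cv2.resize(rect(*[load('side14')[i] for i in(0,2,3,4)]),(400,400)),cv2.resize(p[180:300,220:340],(400,400),interpolation=3)]
cv2.imwrite('pics/rect14.png',np.hstack(a)[:,:,::-1])
for n in('side0','side14'):
    _,d,K,r,t=load(n);W=cloud(d,K,r,t);q=W[(abs(W[...,0]-525)<15)&(abs(W[...,1]-85)<15)&(W[...,2]>215)&(W[...,2]<236)];print(n,np.median(q[:,2]),len(q))
"
```

```text
time: 18.8
position: [525.6, 84.2, 151.0]
eef_rot: [0.0, 0.881, -0.473, -0.0]
contact_force: [-0.5, 0.1, 0.5]
opening: 84.8
time: 19.6
position: [526.2, 84.3, 248.2]
eef_rot: [-0.0, 0.881, -0.473, 0.0]
contact_force: [0.1, -0.9, 0.3]
opening: 84.6
time: 20.4
position: [356.3, 84.4, 287.6]
eef_rot: [-0.001, 0.881, -0.473, 0.001]
contact_force: [0.0, -0.3, -0.8]
opening: 85.5
20.5 [357.1  84.4 287.1] [ 0.228 -0.17   2.003 -0.     1.307  1.214] [ 0.9  0.1 -0.4] [ 0.03 -0.03  0.04] 84.7
side0 230.61242849672686 255
side14 224.66046919521767 254
```

View pics/rect14.png

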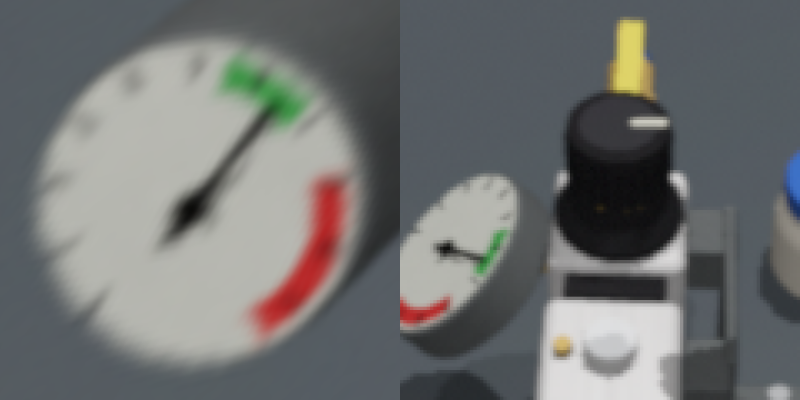

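View pics/side14.png

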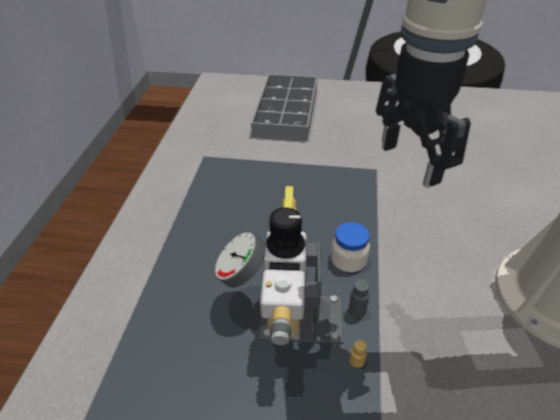

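View pics/wrist14.png

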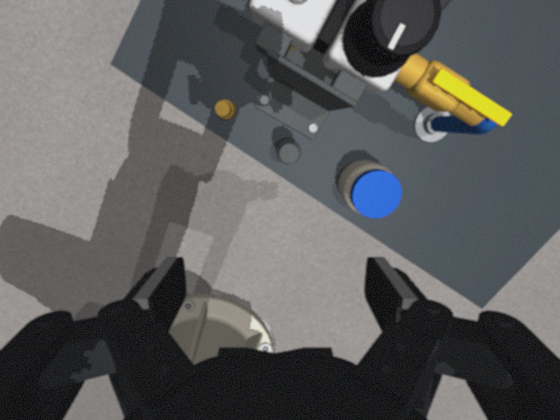

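The knob top dropped 5.95 mm (230.6 to 224.7). The yellow band is covered, the needle is in the green, the jar, socket and coupler look to be where they started, and the arm is clear of everything. I'm handing in.

```bash
python3 -c "
from station import env
print(env.sign_off())"
```

```text
the job is handed in; nothing more can be done
None
```

I broke the knob loose, turned it until the needle was in the green, and locked it down. I then let go and handed the job in at about 20.5 s; sign-off gives no verdict.

- **Turning:** With an 80 N grip the knob came loose on a short clockwise twist. About 2.94 rad in total put the needle mid-green, and it never went near the red.
- **Locking:** The push stopped about 3 mm down at 16 N, so a tooth was on the key. Rocking 0.15 rad clockwise let it drop, and it seated with no reading above about 17 N.
- **Last checks:**
  - The side camera shows the knob top 5.95 mm lower than at the start and the yellow band covered.
  - The needle is about 0.12 rad clockwise of the green's middle, where 0.33 rad is allowed.
  - I judged the jar, socket and coupler unmoved by eye, without measuring them.
  - The gripper is well clear.

**Disagreement:** The reported tool height was about 39 mm lower than where both cameras saw the fingertips. My first close therefore shut on air above the knob, touching nothing. I used the camera heights from then on.

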